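# Shift the microtome blade holder to its middle station

### The arm

A 6-joint arm with a two-finger parallel gripper is mounted at the origin on the work surface. World frame = base frame: x ahead of the robot, y to its left, z up, the work surface at z = 0. Lengths are in m, angles in rad, forces in N, time in s.
With the tool pointing down it reaches from about 0.25 to 0.775 m from the base axis. Payload 4 kg.
Tool frame: the origin (TCP) lies midway between the tips of the shut fingers; the grasp point (between the pads) lies 19 mm behind it (grip_point_offset is the distance from the TCP to the grasp point, in m); z points along the fingers, y is the line along which they close (so a half turn about z gives the same grasp; the last joint's range is limited). The gripper opens to 94 mm and grips with 3 to 60 N. Pads are 16 mm wide; open, the fingers measure 119 mm over their backs; the gripper's body (75 mm by 177 mm) begins 78 mm behind the grasp point.
Start: joints at [-0.103, 0.087, 1.371, -0, 1.684, -0.103], TCP at [0.55, -0, 0.206] pointing down, gripper open.
Joint ranges: [-3.1, 3.1], [-0.76, 2.03], [0.27, 2.55], [-1.08, 4.22], [0.17, 2.65], [-2.57, 2.57]. Speed limits (rad/s): [2.79, 2.79, 3.14, 3.14, 3.14, 3.14].

### API

Orientations are given as [roll, pitch, yaw] about the fixed x, y, z axes, in that order (R = Rz(yaw) Ry(pitch) Rx(roll)).
In Python, from bench import * gives the robot as it stands.
- The arm moves only by the tool carry_out, never from a script. Its argument "commands" is a list of rows, each a list of 6 numbers: the shift along the tool's x, y, z in m, then the turn, a rotation vector about the tool's x, y, z in rad. In form: [[tx, ty, tz, rx, ry, rz], ...]. A call has exactly 5 rows; each row is the pose to reach, as a shift and turn from the pose commanded when the call began, along the tool's axes at that moment; what a row does not reach only later rows make up. A row lasts 1/10 s, in which the tool goes at most 50 mm and 8.59 degrees, less where a joint would pass 70% of its speed; a pose out of reach is approached as far as the arm can. A call with a gripper value outside its range is refused whole. "jaw" is the opening, from 0 (shut) to 1 (fully open), set as the call begins (left out, the last holds). The fingers move at their own pace and stop on an object; the grip force is fixed at half the most. Time passes only in rows, so rows that repeat a pose let the fingers close, or fill a call up. It gives the time, the measured TCP pose, the force, the opening and the grip force at its end, in the units of the state.
- get_obs(): the state, without advancing time (a new reading comes with each control period).
- snapshot(name): name is "scene" or "side" or "wrist"; returns a dict with "img" (384x512x3 uint8, red, green, blue), "range_z" (384x512 float32, m along the optical axis (not along the pixel's ray), 0 where there is no reading), "fx", "fy", "cx", "cy" (pixels), "R" (3x3) and "t" (3): a world point X has camera coordinates R X + t. Camera axes: x right, y down, z forward; pixel columns grow to the right and rows downward; lengths in m; the calibration is good to about 2 mm. The wrist camera is an equidistant fisheye: a pixel r from the principal point sees the ray r / f radians off the axis. A picture is of the moment at which its call begins.
- close_job(): hands the job in; it is judged then, once.
The state is a dict: "time": time; "joint_positions": joint angles; "qvel": joint speeds; "joint_torque": joint torques, N m; "tool_pos": TCP position; "ee_rot": TCP orientation; "wrist_force": force on the tool from outside, world axes, zero at the start; "wrist_torque": the same for the moment, N m; "width": finger opening in m; "finger_force": force on a finger pad.
Only numpy, scipy, OpenCV 4.12 (cv2) and the standard library are available. Lean on these libraries where they do the work, as an engineer would, in place of code of your own. Each camera call takes 0.05 s, during which the arm holds its last target. There are 200 camera calls.

### The job

The left third of the microtome's blade is worn. Release the blade holder's clamp lever, slide the holder one station to the right so that it clicks into its middle detent, then swing the lever fully home to clamp it again. Keep clear of the wax block and the specimen head above, and leave the blocks, blade dispenser and brush where they lie.

Things in the scene. Friction and masses are not known exactly. Their poses are not given: they have to be found in the camera images.
- microtome: White rotary microtome fixed on the bench, front facing world -y (+-0.2 rad). Origin on the bench below the guide's middle; x = operator's right, the slide direction, away from the robot; y into the machine. In mm: plinth with tray x -155..155, y -135..150, top 30, rim 40 high; holder base x -75..75, y -65..50, dark guide gibs 71 high; housing (wheels locked) begins at y 120, 256 high
- blade_holder (a joint): Position of the blade holder along its slide, m, growing to the right: stations 0 (left), 0.025 (middle), 0.050 (right). A spring detent pulls it into the nearest one (leaving one takes 8 to 10 N): let go from 14 to 36 mm it goes to the middle, within 1 mm. It cannot be slid while clamped. A red pointer on its front meets one of three white station lines on the front gib
- push_face (a point): Point on the left end face (towards the robot) of the aluminium blade holder, 90 mm above the bench; moves with it. The face is square to the slide, 54 mm in y (this point 10 mm in front of its middle), from 71 to 103 mm height, its rear 36 mm up to 114. Holder 100 mm long, both ends alike; red blade guard on top, up to 137 mm. A steel foot below (top 70 mm) sticks out 25 mm at each end
- clamp_lever (a joint): Angle of the clamp lever, rad: 0 clamped, pointing at the operator (microtome -y); grows as it swings anticlockwise seen from above, towards the operator's right; end stop and fully released at 1.2 (holder free from about 0.7). It stays where it is left; about 5 to 8 N at the ball swing it
- lever_ball (a point): Centre of the black ball knob, 18 mm diameter, at the end of the clamp lever, 98 mm above the bench, 65 mm from the lever's axis
- lever_pivot (a point): Point on the lever's vertical axis at the height of the ball knob (98 mm); fixed to the microtome at x 40, y -52 mm in its frame
- specimen_head: Steel specimen head and clamp, raised and locked, above and behind the blade holder; frame as the microtome's. It spans x -35..42, y 53..120, z 152..228 mm in the microtome's frame. Must not be touched
- wax_face (a point): Centre of the front face of the white wax block held in the specimen clamp, 190 mm above the bench
- block_orange: Orange tissue cassette 40 x 28 mm with a white wax block on it, 13 mm high, lying on the tray at the left in front of the holder; origin under its centre
- block_yellow: Yellow tissue cassette 40 x 28 mm with a white wax block on it, 13 mm high, lying on the bench in front of the microtome; origin under its centre
- blade_dispenser: Grey flat blade dispenser 110 x 38 x 14 mm lying on the bench in front of the microtome; origin under its centre
- brush: Small section brush with a wooden handle, 170 mm long, lying on the bench; origin under its middle, its own x axis along the handle towards the tip

How it is judged:
By the outcome, as a careful person would: the job done as asked, in the order asked, and still so for the second after the job is handed in, with the robot touching nothing.
It also fails if it takes over 58 s, if anything falls off the work surface, if the arm or the gripper's body presses on something with over 40 N, if the wrist force passes 120 N, or if a joint passes its speed limit or range.

## Working session

There is one attempt and no reset: what is moved stays moved. The work goes in short steps, Python scripts to look and compute and a tool call to move; the robot and the scene stay as the last step left them, time stands still between calls to the robot, and variables do not carry over. Pictures are saved under pics/ and viewed, at most 10 in all, crops included, and the job is handed in when it is done.

Besides the shell and the picture viewer there is one more tool, called after ">>>" as name([rows], argument=value, ...), one row to a line, values as JSON. carry_out: Moves the arm, as the interface text tells. Its arguments: {"type":"object","properties":{"commands":{"type":"array","items":{"type":"array","items":{"type":"number"}}},"jaw":{"type":"number"}},"required":["commands"]}

```bash
mkdir -p pics; cat > h.py <<'E'
from bench import *
import numpy as np, cv2
def pts(s):
    h,w=s["range_z"].shape; u,v=np.meshgrid(np.arange(w),np.arange(h)); z=s["range_z"]
    P=np.stack([(u-s["cx"])/s["fx"]*z,(v-s["cy"])/s["fy"]*z,z],-1)
    return (P-np.array(s["t"]))@np.array(s["R"])   # world
def ray(s,u,v):
    R=np.array(s["R"]);t=np.array(s["t"])
    d=R.T@np.array([(u-s["cx"])/s["fx"],(v-s["cy"])/s["fy"],1]); return -R.T@t,d/np.linalg.norm(d)
def plane(s,u,v,z):
    c,d=ray(s,u,v); return c+d*(z-c[2])/d[2]
def tri(r1,r2):
    A=np.zeros((3,3));b=np.zeros(3)
    for c,d in(r1,r2):
        M=np.eye(3)-np.outer(d,d);A+=M;b+=M@c
    X=np.linalg.solve(A,b); return X,[np.linalg.norm(np.cross(X-c,d)) for c,d in(r1,r2)]
E
python3 - <<'E'
from h import *
o=get_obs();print({k:np.round(v,3) for k,v in o.items()})
for n in("scene","side"):
    s=snapshot(n);cv2.imwrite(f"pics/{n}0.png",cv2.resize(s["img"][:,:,::-1],(800,600),interpolation=cv2.INTER_CUBIC))
    np.savez(f"pics/{n}0.npz",**s);print(n,s["fx"],s["cx"],s["cy"],np.round(-np.array(s["R"]).T@s["t"],3),np.round(s["R"],2).tolist(),(s["range_z"]>0).mean())
E
```

```text
{'time': np.float64(0.0), 'joint_positions': array([-0.103,  0.088,  1.372,  0.   ,  1.684, -0.103]), 'qvel': array([-0.   , -0.   ,  0.001, -0.003, -0.001, -0.   ]), 'joint_torque': array([ 1.0000e-03, -3.4018e+01, -3.0242e+01,  7.2000e-02,  3.3000e-02,
       -0.0000e+00]), 'tool_pos': array([0.549, 0.   , 0.204]), 'ee_rot': array([-3.139, -0.   ,  1.571]), 'wrist_force': array([ 0.772, -0.096, -0.618]), 'wrist_torque': array([-0.022, -0.039, -0.032]), 'finger_force': np.float64(0.0), 'width': np.float64(0.094)}
scene 361.3739041465339 253.36927440850766 191.91753924356962 [ 1.043 -0.047  0.57 ] [[-0.18, 0.98, -0.02], [0.62, 0.1, -0.78], [-0.76, -0.15, -0.63]] 0.9960378011067709
side 379.56732699580465 253.47942130156818 189.18074723083822 [ 0.301 -0.691  0.482] [[0.91, -0.41, 0.01], [-0.2, -0.46, -0.86], [0.36, 0.79, -0.51]] 0.9958445231119791
```

View pics/scene0.png

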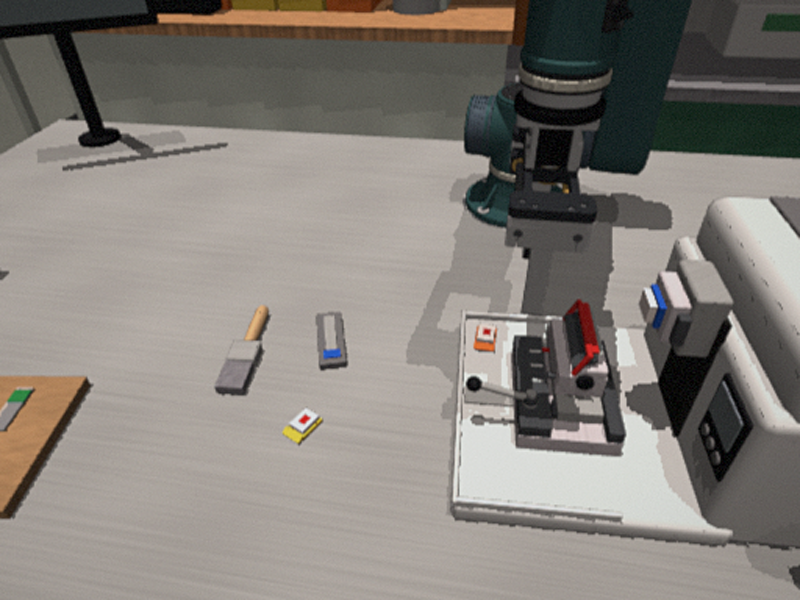

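View pics/side0.png

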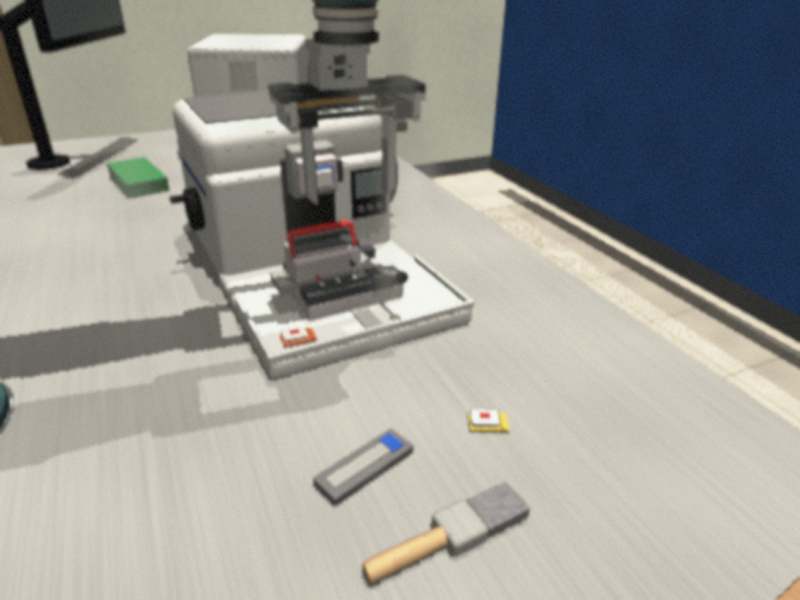

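The scene picture shows the microtome at right with the lever ball at about (473,383), the hub at (531,397), and the tray's front corners at (462,313) and (456,512). In the side picture the ball is at about (402,277), with the tray corners at (272,372) and (470,305).

```bash
cat > m.py <<'E'
from h import *
S={n:dict(np.load(f"pics/{n}0.npz")) for n in("scene","side")}
k=.64
# ball: dark blob near the guess
rays=[]
for n,(u,v) in {"scene":(473*k,383*k),"side":(402*k,277*k)}.items():
    s=S[n];g=cv2.cvtColor(s["img"],cv2.COLOR_RGB2GRAY);P=pts(s)
    m=(g<70)&(P[...,2]>.08)&(P[...,2]<.12) if 0 else (g<75)
    r=9;u0,v0=int(u)-r,int(v)-r
    sub=m[v0:v0+2*r,u0:u0+2*r].astype(np.uint8)
    nn,lab,st,ce=cv2.connectedComponentsWithStats(sub)
    i=min(range(1,nn),key=lambda i:np.hypot(*(ce[i]-r))-.02*st[i][4])
    c=ce[i]+[u0,v0];print(n,"ball px",c,st[i]);rays.append(ray(s,*c))
    print(" plane z.098",plane(s,*c,.098).round(4)," depth",P[int(round(c[1])),int(round(c[0]))].round(4))
    print("\n".join("".join("#" if x else "." for x in row) for row in sub))
print("tri",tri(*rays))
A=[]
for n,s in S.items():
    P=pts(s).reshape(-1,3)
    q=P[(P[:,2]>.024)&(P[:,2]<.045)&(P[:,0]>.4)&(P[:,0]<.95)&(P[:,1]>-.05)&(P[:,1]<.5)]
    A.append(q);print(n,len(q),q.min(0).round(3),q.max(0).round(3),cv2.minAreaRect(q[:,:2].astype(np.float32)))
q=np.vstack(A)[:,:2].astype(np.float32);print(cv2.minAreaRect(q))
# tray corners by rays on z=.04
C=[[(462,313),(456,505)],[(272,362),(470,297)]]
for (n,s),c in zip(S.items(),C):
    a,b=[plane(s,p[0]*k,p[1]*k,.04) for p in c];d=b-a
    print(n,a.round(3),b.round(3),np.linalg.norm(d).round(3),"yaw",np.arctan2(d[1],d[0]).round(3))
# Front edge line fit from depth: per-x-bin min y
for n,q in zip(S,A):
    xs=[];ys=[]
    q=q[q[:,2]>.034]
    for x in np.arange(q[:,0].min()+.02,q[:,0].max()-.02,.01):
        w=q[abs(q[:,0]-x)<.005]
        if len(w): xs.append(x);ys.append(w[:,1].min())
    f=np.polyfit(xs,ys,1);r=np.array(ys)-np.polyval(f,xs);ok=abs(r-np.median(r))<.006
    f=np.polyfit(np.array(xs)[ok],np.array(ys)[ok],1);print(n,"front line",f,"yaw",np.arctan(f[0]),ok.sum(),len(ok))
E
python3 m.py
```

```text
scene ball px [302.83823529 245.47058824] [ 6  5  9 10 68]
 plane z.098 [ 0.6028 -0.0488  0.098 ]  depth [ 0.6076 -0.0485  0.1044]
..................
..................
..................
..................
..................
.........##.......
.......######.....
......########....
......#########...
......#########...
......#########...
......#########...
......#########...
.......######.....
..........#.......
..................
..................
..................
side ball px [256.09090909 177.51515152] [ 5  7  7  6 33]
 plane z.098 [ 0.5976 -0.0516  0.098 ]  depth [ 0.5944 -0.058   0.1008]
..................
..................
..................
..................
..................
..................
..................
.......####.......
......######......
......######......
.....#######......
.....######.......
......####........
..................
..................
..................
..................
..................
tri (array([ 0.59966576, -0.04834553,  0.09543822]), [np.float64(0.0007015139698876626), np.float64(0.0007015139698878232)])
scene 12567 [ 0.4   -0.05   0.024] [0.714 0.284 0.045] ((0.5503989458084106, 0.10877702385187149), (0.310503751039505, 0.33439579606056213), 3.1802284717559814)
side 4264 [ 0.4   -0.05   0.024] [0.711 0.201 0.045] ((0.5502324104309082, 0.06709601730108261), (0.3081364631652832, 0.24975647032260895), 3.3664329051971436)
((0.5498636960983276, 0.10874728113412857), (0.3115760087966919, 0.33439579606056213), 3.1802284717559814)
scene [ 0.414 -0.075  0.04 ] [ 0.72  -0.054  0.04 ] 0.307 yaw 0.069
side [ 0.407 -0.091  0.04 ] [ 0.712 -0.051  0.04 ] 0.308 yaw 0.132
scene front line [ 0.7303362  -0.38174665] yaw 0.6307970417503511 3 28
side front line [ 0.73969079 -0.38561457] yaw 0.6368705000292461 4 28
```

```bash
python3 - <<'E'
import numpy as np,cv2
a=np.load("pics/scene0.npz")["img"][180:310,280:420,::-1];b=np.load("pics/side0.npz")["img"][130:240,150:310,::-1]
f=lambda i,s:cv2.resize(i,None,fx=s,fy=s,interpolation=cv2.INTER_CUBIC)
A=f(a,4)[:,:];B=f(b,4)
W=np.zeros((600,800,3),np.uint8);A=cv2.resize(a,(400,371));B=cv2.resize(b,(400,275));W[:371,:400]=A;W[:275,400:]=B
cv2.imwrite("pics/crop1.png",W[:371])
E
```

```text
(no output)
```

View pics/crop1.png

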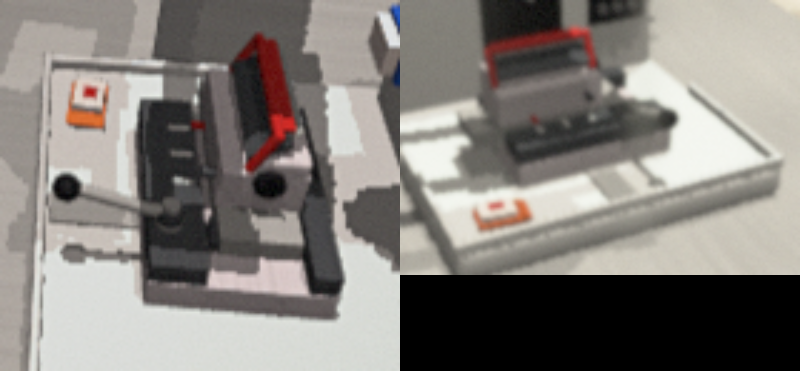

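The crop shows the lever pointing at the operator, with its ball at crop (67,187) and the hub at (172,208). A black knob sits on the holder's right end face, and the red pointer is on the left station line.

```bash
cat > m2.py <<'E'
from h import *
S={n:dict(np.load(f"pics/{n}0.npz")) for n in("scene","side")}
A=[]
for n,s in S.items():
    P=pts(s);P=P.reshape(-1,3)
    q=P[(P[:,2]>.02)&(P[:,2]<.046)&(P[:,0]>.37)&(P[:,0]<.8)&(P[:,1]>-.12)&(P[:,1]<.15)]
    # front edge: min y per x-bin
    for nm,a,b in(("front",0,1),):
        xs=np.arange(.44,.69,.008);ys=np.array([q[abs(q[:,0]-x)<.004][:,1].min() for x in xs])
        for _ in range(3):
            f=np.polyfit(xs,ys,1);r=ys-np.polyval(f,xs);ok=abs(r)<2*r.std();xs,ys=xs[ok],ys[ok]
        print(n,"front yaw",np.arctan(f[0]).round(4),"y@.55",np.polyval(f,.55).round(4),"res",r.std().round(4))
    for nm,fn in(("left",np.min),("right",np.max)):
        ys=np.arange(-.03,.12,.008);xs=np.array([fn(q[abs(q[:,1]-y)<.004][:,0]) for y in ys])
        for _ in range(3):
            f=np.polyfit(ys,xs,1);r=xs-np.polyval(f,ys);ok=abs(r)<2*r.std()+1e-6;xs,ys=xs[ok],ys[ok]
        print(n,nm,"yaw",-np.arctan(f[0]).round(4),"x@0",f[1].round(4),"x@.05",np.polyval(f,.05).round(4),len(xs))
E
python3 m2.py
```

```text
scene front yaw 0.0568 y@.55 -0.0693 res 0.0004
scene left yaw -1.0722 x@0 0.3942 x@.05 0.4861 18
scene right yaw 0.0572 x@0 0.7119 x@.05 0.709 16
side front yaw 0.0601 y@.55 -0.0714 res 0.0005
side left yaw 0.0596 x@0 0.3995 x@.05 0.3965 17
side right yaw 0.0601 x@0 0.707 x@.05 0.704 17
```

```bash
cat >> h.py <<'E'
YAW=.0585;O=np.array([.5507,.0649,0]);Rm=np.array([[np.cos(YAW),-np.sin(YAW),0],[np.sin(YAW),np.cos(YAW),0],[0,0,1]])
w2m=lambda X:(np.asarray(X)-O)@Rm
m2w=lambda X:np.asarray(X)@Rm.T+O
E
python3 - <<'E'
from h import *
S={n:dict(np.load(f"pics/{n}0.npz")) for n in("scene","side")}
print("ball exp",m2w([.04,-.117,.098]),"piv",m2w([.04,-.052,.098]))
for n,s in S.items():
    M=w2m(pts(s).reshape(-1,3))*1000
    for zl,zh in((74,82),(82,90),(90,98),(98,106),(106,114),(114,125)):
        q=M[(M[:,2]>zl)&(M[:,2]<zh)&(M[:,1]>-45)&(M[:,1]<50)&(abs(M[:,0])<110)]
        if len(q)==0: continue
        print(n,zl,len(q),"x pct",np.percentile(q[:,0],[0,3,50,97,100]).round(),"y",np.percentile(q[:,1],[0,3,50,97,100]).round())
    # end faces: bin x along
    for nm,sel in(("L",(M[:,0]>-100)&(M[:,0]<-65)),("R",(M[:,0]>15)&(M[:,0]<50))):
        q=M[sel&(M[:,2]>74)&(M[:,2]<116)&(M[:,1]>-48)&(M[:,1]<50)]
        for yb in range(-45,45,10):
            w=q[(q[:,1]>=yb)&(q[:,1]<yb+10)]
            if len(w)>2: print(n,nm,yb,len(w),"x",np.percentile(w[:,0],[2,25,50,75,98]).round(),"z",w[:,2].min().round(),w[:,2].max().round())
s=S["scene"];im=s["img"].astype(int);red=(im[...,0]>130)&(im[...,1]<60)&(im[...,2]<70)
M=w2m(pts(s))*1000;q=M[red&(M[...,2]>70)];print("red",q.min(0).round(),q.max(0).round())
p=q[q[:,2]<98];print("pointer",p.mean(0).round(1),len(p))
E
```

```text
ball exp [ 0.59747217 -0.04956119  0.098     ] piv [0.59367184 0.01532762 0.098     ]
scene 74 148 x pct [-64. -55.  26.  37.  70.] y [-45. -40. -10.  28.  30.]
scene 82 131 x pct [-69. -54.  26.  28.  45.] y [-44. -31. -17.  28.  30.]
scene 90 140 x pct [-67. -59.  26.  34.  35.] y [-32. -25. -11.  28.  31.]
scene 98 450 x pct [-74. -68.  -6.  33.  35.] y [-23. -23. -13.  24.  31.]
scene 106 170 x pct [-72. -54.  25.  33.  34.] y [-9. -8.  8. 30. 31.]
scene 114 401 x pct [-73. -67.  -9.  26.  27.] y [-9. -7.  1. 27. 29.]
scene L -25 18 x [-73. -69. -68. -67. -65.] z 83.0 105.0
scene L -15 14 x [-72. -70. -68. -67. -66.] z 102.0 115.0
scene R -45 6 x [40. 42. 44. 45. 48.] z 76.0 84.0
scene R -35 3 x [15. 15. 15. 15. 16.] z 87.0 88.0
scene R -25 89 x [16. 22. 25. 26. 28.] z 74.0 106.0
scene R -15 109 x [16. 24. 26. 27. 28.] z 74.0 116.0
scene R -5 109 x [22. 26. 27. 32. 35.] z 74.0 116.0
scene R 5 111 x [19. 26. 27. 33. 34.] z 74.0 116.0
scene R 15 114 x [17. 25. 26. 27. 28.] z 75.0 116.0
scene R 25 63 x [17. 25. 26. 27. 28.] z 75.0 116.0
side 74 148 x pct [-75. -75. -37.  20.  23.] y
[... 315 characters left out ...]
24.  29.]
side 114 307 x pct [-75. -71. -24.  20.  25.] y [-10.  -6.   4.  13.  16.]
side L -25 67 x [-75. -73. -70. -68. -65.] z 74.0 103.0
side L -15 43 x [-75. -75. -73. -69. -66.] z 74.0 115.0
side L -5 31 x [-75. -75. -75. -74. -66.] z 76.0 116.0
side L 5 18 x [-76. -75. -75. -75. -74.] z 75.0 112.0
side L 15 25 x [-75. -75. -75. -74. -70.] z 75.0 113.0
side L 25 9 x [-75. -75. -74. -74. -71.] z 78.0 112.0
side R -25 44 x [15. 18. 20. 22. 24.] z 74.0 103.0
side R -15 24 x [15. 18. 20. 22. 27.] z 97.0 115.0
side R -5 17 x [15. 19. 27. 30. 32.] z 97.0 116.0
red [  9.  -8. 108.] [ 27.  16. 139.]
pointer [nan nan nan] 0<stdin>:18: RuntimeWarning: Mean of empty slice.
  ret = um.true_divide(
```

The frame checks out: left face x −75, y −24..30, z 74..103, and the ball is within 3 mm of its expected place. I'll move above the ball with the fingers straddling it.

>>> carry_out([
  [-0.01, 0.01, 0, 0, 0, -0.012],
  [-0.02, 0.02, 0, 0, 0, -0.024],
  [-0.03, 0.03, 0, 0, 0, -0.036],
  [-0.04, 0.04, 0, 0, 0, -0.048],
  [-0.0495, 0.048, 0, 0, 0, -0.0585],
], jaw=0.33)

```text
time: 0.6
tool_pos: [0.5991, -0.0509, 0.2051]
ee_rot: [-3.141, 0.0, 1.629]
wrist_force: [-0.6, 0.1, 0.2]
width: 0.0573
finger_force: 0.0
```

>>> carry_out([
  [0, 0, 0, 0, 0, 0],
  [0, 0, 0.01, 0, 0, 0],
  [0, 0, 0.03, 0, 0, 0],
  [0, 0, 0.05, 0, 0, 0],
  [0, 0, 0.06, 0, 0, 0],
])

```text
time: 1.1
tool_pos: [0.5964, -0.0487, 0.1427]
ee_rot: [-3.138, -0.001, 1.63]
wrist_force: [-0.3, -0.7, -0.2]
width: 0.0312
finger_force: 0.0
```

```bash
python3 - <<'E'
from h import *
o=get_obs();print(o["tool_pos"],o["ee_rot"],o["width"],o["wrist_force"],w2m(o["tool_pos"]))
a=snapshot("scene")["img"][170:310,270:420,::-1];b=snapshot("wrist")["img"][:,:,::-1]
W=np.zeros((373,800,3),np.uint8);W[:,:400]=cv2.resize(a,(400,373));W[:300,400:]=cv2.resize(b,(400,300))
cv2.imwrite("pics/c2.png",W)
E
```

```text
[ 0.59642991 -0.04872652  0.14274899] [-3.13772148e+00 -1.16082220e-03  1.62997532e+00] 0.031180463395792675 [-0.26375592 -0.67071    -0.19737225] [ 0.03900832 -0.11610582  0.14274899]
```

View pics/c2.png

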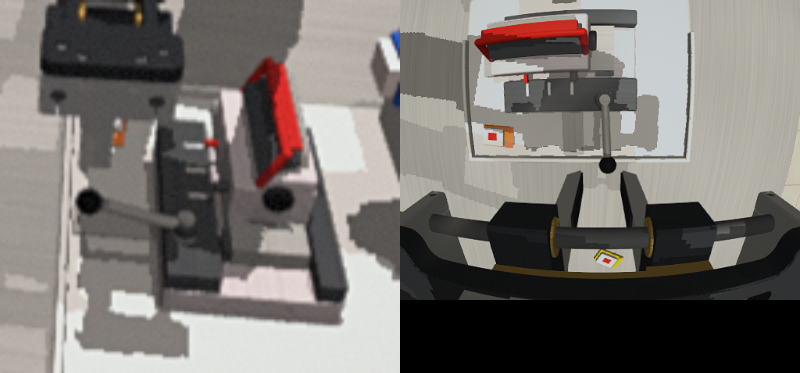

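The wrist view shows the ball at (607,165), centred between the fingers at 577 and 632. Lowering and checking force.

>>> carry_out([
  [0, 0, 0.015, 0, 0, 0],
  [0, 0, 0.03, 0, 0, 0],
  [0, 0, 0.045, 0, 0, 0],
  [0, 0, 0.06, 0, 0, 0],
  [0, 0, 0.06, 0, 0, 0],
])

```text
time: 1.7
tool_pos: [0.5959, -0.0492, 0.0817]
ee_rot: [-3.135, -0.001, 1.629]
wrist_force: [-1.2, 0.3, 0.5]
width: 0.031
finger_force: 0.0
```

>>> carry_out([
  [0.0005, 0.0078, 0, 0, 0, -0.12],
  [0.0019, 0.0155, 0, 0, 0, -0.24],
  [0.0042, 0.0229, 0, 0, 0, -0.36],
  [0.0073, 0.03, 0, 0, 0, -0.48],
  [0.0114, 0.0367, 0, 0, 0, -0.6],
])

```text
time: 2.2
tool_pos: [0.6324, -0.037, 0.085]
ee_rot: [-3.137, -0.002, 2.234]
wrist_force: [-3.9, -2.1, -0.6]
width: 0.0311
finger_force: 2.5
```

>>> carry_out([
  [0.0005, 0.0078, 0, 0, 0, -0.12],
  [0.0019, 0.0155, 0, 0, 0, -0.24],
  [0.0042, 0.0229, 0, 0, 0, -0.36],
  [0.0073, 0.03, 0, 0, 0, -0.48],
  [0.0099, 0.0345, 0, 0, 0, -0.56],
])

```text
time: 2.7
tool_pos: [0.6547, -0.009, 0.0851]
ee_rot: [-3.137, -0.001, 2.792]
wrist_force: [-1.8, -5.2, -0.6]
width: 0.0308
finger_force: 2.5
```

>>> carry_out([
  [0.0001, 0.0026, 0, 0, 0, -0.04],
  [0.0002, 0.0052, 0, 0, 0, -0.08],
  [0.0003, 0.0065, 0, 0, 0, -0.1],
  [0.0005, 0.0078, 0, 0, 0, -0.12],
  [0.0005, 0.0078, 0, 0, 0, -0.12],
])

```text
time: 3.2
tool_pos: [0.6576, -0.001, 0.0852]
ee_rot: [-3.139, 0.001, 2.909]
wrist_force: [-0.7, -4.9, -1.4]
width: 0.0308
finger_force: 2.5
```

```bash
python3 - <<'E'
from h import *
o=get_obs();p=w2m(o["tool_pos"]);d=p[:2]-[.04,-.052];print(p,np.arctan2(d[0],-d[1]),np.hypot(*d),o["wrist_force"],o["finger_force"],o["ee_rot"])
a=snapshot("scene")["img"][170:310,270:420,::-1];b=snapshot("wrist")["img"][:,:,::-1]
W=np.zeros((373,800,3),np.uint8);W[:,:400]=cv2.resize(a,(400,373));W[:300,400:]=cv2.resize(b,(400,300))
cv2.imwrite("pics/c3.png",W)
E
```

```text
[ 0.10283436 -0.07201494  0.08524434] 1.262422851896389 0.06594508939740812 [-0.70311136 -4.88216344 -1.42573548] 2.49425545334816 [-3.13933373e+00  6.50464443e-04  2.90852692e+00]
```

View pics/c3.png

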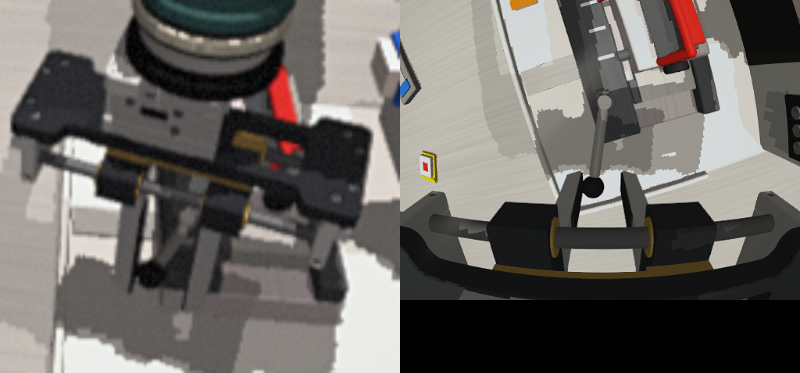

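The ball lags against the trailing finger (593,187 in the wrist view), so the lever is at about 1.16. Pushing on to the stop.

>>> carry_out([
  [0.0, 0.0013, 0, 0, 0, -0.02],
  [0.0001, 0.0026, 0, 0, 0, -0.04],
  [0.0001, 0.0039, 0, 0, 0, -0.06],
  [0.0002, 0.0052, 0, 0, 0, -0.08],
  [0.0002, 0.0052, 0, 0, 0, -0.08],
])

```text
time: 3.8
tool_pos: [0.6582, 0.0028, 0.0852]
ee_rot: [-3.137, -0.0, 2.988]
wrist_force: [-0.8, -8.0, -1.3]
width: 0.0311
finger_force: 3.8
```

>>> carry_out([
  [0.0, 0.001, 0, 0, 0, 0],
  [0.0, 0.002, 0, 0, 0, 0],
  [0.0, 0.002, 0, 0, 0, 0],
  [0.0, -0.002, 0, 0, 0, 0],
  [0.0, -0.0075, 0, 0, 0, 0],
])

```text
time: 4.3
tool_pos: [0.6576, -0.0011, 0.0858]
ee_rot: [3.139, 0.001, 2.989]
wrist_force: [0.6, 0.2, 0.2]
width: 0.0308
finger_force: 0.0
```

>>> carry_out([
  [0, 0, 0, 0, 0, 0],
  [0, 0, -0.02, 0, 0, 0],
  [0, 0, -0.04, 0, 0, 0],
  [0, 0, -0.06, 0, 0, 0],
  [0, 0, -0.08, 0, 0, 0],
], jaw=0.33)

```text
time: 4.8
tool_pos: [0.6575, -0.0007, 0.1668]
ee_rot: [3.14, 0.001, 2.99]
wrist_force: [-0.3, -0.4, -0.0]
width: 0.0309
finger_force: 0.0
```

```bash
python3 - <<'E'
from h import *
o=get_obs();print(o["tool_pos"],o["ee_rot"],o["joint_positions"].round(2),w2m(o["tool_pos"]),o["wrist_force"])
s=snapshot("scene");g=cv2.cvtColor(s["img"],cv2.COLOR_RGB2GRAY);P=w2m(pts(s))
m=((g<75)&(P[...,2]>.085)&(P[...,2]<.115)&(P[...,1]<-.045)&(P[...,0]>.03)&(P[...,0]<.13)).astype(np.uint8)
n,l,st,ce=cv2.connectedComponentsWithStats(m)
for i in range(1,n):
    if st[i][4]>8:
        X=w2m(plane(s,*ce[i],.098));d=X[:2]-[.04,-.052];print(st[i],X.round(4),"angle",np.arctan2(d[0],-d[1]),"r",np.hypot(*d))
E
```

```text
[ 0.65749534 -0.00073911  0.16675579] [3.14012962e+00 8.29854592e-04 2.99017871e+00] [-0.09  0.34  1.15  0.    1.65 -1.51] [ 0.10277495 -0.07177079  0.16675579] [-0.30290068 -0.36757525 -0.0221313 ]
[323 252  17  27 168] [ 0.0905 -0.0696  0.098 ] angle 1.2360745245082676 r 0.0534762935306158
```

>>> carry_out([
  [0, 0, -0.03, 0, 0, 0.1],
  [0.02, 0.002, -0.03, 0, 0, 0.24],
  [0.05, 0.005, -0.03, 0, 0, 0.38],
  [0.08, 0.0075, -0.03, 0, 0, 0.52],
  [0.108, 0.01, -0.03, 0, 0, 0.65],
], jaw=0)

```text
time: 5.35
tool_pos: [0.5509, 0.0255, 0.1952]
ee_rot: [3.141, -0.001, 2.334]
wrist_force: [0.2, 0.3, 0.3]
width: 0.0006
finger_force: 0.0
```

>>> carry_out([
  [0.023, -0.0145, 0, 0, 0, 0.142],
  [0.046, -0.029, 0, 0, 0, 0.284],
  [0.07, -0.0435, 0, 0, 0, 0.427],
  [0.0926, -0.0578, 0, 0, 0, 0.569],
  [0.0926, -0.0578, 0, 0, 0, 0.711],
])

```text
time: 5.85
tool_pos: [0.4438, 0.0523, 0.1958]
ee_rot: [3.141, -0.001, 1.624]
wrist_force: [0.2, 0.2, -0.2]
width: 0.0009
finger_force: 0.0
```

```bash
python3 - <<'E'
from h import *
o=get_obs();print(o["tool_pos"],o["ee_rot"],w2m(o["tool_pos"]),o["width"])
s=snapshot("scene");np.savez("pics/s4.npz",**s)
a=s["img"][170:310,270:420,::-1];b=snapshot("wrist")["img"][:,:,::-1]
W=np.zeros((373,800,3),np.uint8);W[:,:400]=cv2.resize(a,(400,373));W[:300,400:]=cv2.resize(b,(400,300))
cv2.imwrite("pics/c4.png",W)
E
```

```text
[0.44379749 0.05232568 0.1957637 ] [ 3.14088798e+00 -1.40519433e-03  1.62442850e+00] [-0.10745481 -0.00630258  0.1957637 ] 0.0008616186664283083
```

View pics/c4.png

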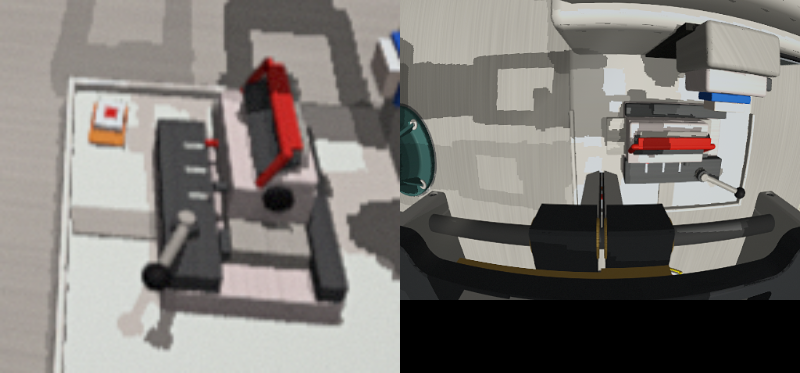

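Lever ball now at crop (155,276), swung right; the pointer is still on the left line. Checking its angle while lowering beside the left face.

```bash
python3 - <<'E'
from h import *
s=dict(np.load("pics/s4.npz"));X=w2m(plane(s,270+155*.375,170+276*.3753,.098));d=X[:2]-[.04,-.052];print(X,np.arctan2(d[0],-d[1]),np.hypot(*d))
E
```

```text
[ 0.10263161 -0.07505144  0.098     ] 1.218134404880391 0.0667389531828104
```

>>> carry_out([
  [0, 0, 0.025, 0, 0, 0],
  [0, 0, 0.05, 0, 0, 0],
  [0, 0, 0.08, 0, 0, 0],
  [0, 0, 0.109, 0, 0, 0],
  [0, 0, 0.109, 0, 0, 0],
])

```text
time: 6.45
tool_pos: [0.443, 0.0511, 0.0819]
ee_rot: [-3.132, -0.001, 1.631]
wrist_force: [-0.4, -0.5, -0.3]
width: 0.0001
finger_force: 0.0
```

>>> carry_out([
  [0, 0.005, 0, 0, 0, 0],
  [0, 0.01, 0, 0, 0, 0],
  [0, 0.015, 0, 0, 0, 0],
  [0, 0.018, 0, 0, 0, 0],
  [0, 0.02, 0, 0, 0, 0],
])

```text
time: 6.95
tool_pos: [0.4652, 0.0519, 0.0874]
ee_rot: [-3.138, 0.0, 1.629]
wrist_force: [-8.5, -0.5, 5.0]
width: 0.0002
finger_force: 4.3
```

>>> carry_out([
  [0, 0.001, 0, 0, 0, 0],
  [0, 0.002, 0, 0, 0, 0],
  [0, 0.003, 0, 0, 0, 0],
  [0, 0.004, 0, 0, 0, 0],
  [0, 0.005, 0, 0, 0, 0],
])

```text
time: 7.45
tool_pos: [0.4687, 0.052, 0.0872]
ee_rot: [-3.136, 0.0, 1.629]
wrist_force: [-8.4, -0.1, 6.1]
width: 0.0007
finger_force: 4.4
```

>>> carry_out([
  [0, 0.002, 0, 0, 0, 0],
  [0, 0.004, 0, 0, 0, 0],
  [0, 0.006, 0, 0, 0, 0],
  [0, 0.008, 0, 0, 0, 0],
  [0, 0.01, 0, 0, 0, 0],
])

```text
time: 7.95
tool_pos: [0.4819, 0.0528, 0.0868]
ee_rot: [3.14, 0.0, 1.628]
wrist_force: [-0.1, -0.6, 0.0]
width: 0.0006
finger_force: 0.0
```

>>> carry_out([
  [0, 0.001, 0, 0, 0, 0],
  [0, 0.002, 0, 0, 0, 0],
  [0, 0.003, 0, 0, 0, 0],
  [0, 0.004, 0, 0, 0, 0],
  [0, 0.005, 0, 0, 0, 0],
])

```text
time: 8.45
tool_pos: [0.4862, 0.0531, 0.0865]
ee_rot: [3.141, -0.0, 1.628]
wrist_force: [-0.0, 1.1, 0.8]
width: 0.0002
finger_force: 0.0
```

```bash
cat > chk.py <<'E'
from h import *
o=get_obs();print(w2m(o["tool_pos"]),o["wrist_force"].round(1),o["time"])
s=snapshot("scene");im=s["img"].astype(int);M=w2m(pts(s))*1000
z=M[(M[...,2]>76)&(M[...,2]<112)&(M[...,0]>12)&(M[...,0]<70)&(((M[...,1]>-20)&(M[...,1]<-8))|((M[...,1]>17)&(M[...,1]<28)))]
print("right face x",np.percentile(z[:,0],[25,50,75]).round(1),len(z))
red=(im[...,0]>110)&(im[...,1]<80)&(im[...,2]<80)&(M[...,2]<100)&(M[...,2]>70)
v,u=np.nonzero(red);print("pointer px",u.mean(),v.mean(),len(u),M[red].mean(0).round(1) if len(u) else "")
E
python3 chk.py
```

```text
[-0.06503004 -0.00797014  0.08647514] [-0.   1.1  0.8] 8.45
right face x [36.7 50.8 51.6] 287
pointer px 350.3636363636364 232.0 11 [-17.3 -26.8  77.5]
```

The right face moved from 26 to 51 mm and the force fell to zero, so the holder is in its middle detent. Retreating and returning to the lever.

>>> carry_out([
  [0, -0.01, 0, 0, 0, 0],
  [0, -0.02, 0, 0, 0, 0],
  [0, -0.02, -0.035, 0, 0, 0],
  [0, -0.02, -0.075, 0, 0, 0],
  [0, -0.02, -0.11, 0, 0, 0],
])

```text
time: 9.0
tool_pos: [0.4649, 0.0519, 0.198]
ee_rot: [3.141, 0.0, 1.628]
wrist_force: [0.2, -0.2, 0.2]
width: 0.0006
finger_force: 0.0
```

>>> carry_out([
  [-0.007, 0.019, 0, 0, 0, -0.12],
  [-0.014, 0.037, 0, 0, 0, -0.24],
  [-0.021, 0.056, 0, 0, 0, -0.36],
  [-0.028, 0.074, 0, 0, 0, -0.48],
  [-0.034, 0.093, 0, 0, 0, -0.6],
])

```text
time: 9.5
tool_pos: [0.5606, 0.0231, 0.1966]
ee_rot: [-3.141, -0.0, 2.233]
wrist_force: [0.5, -0.1, 0.1]
width: 0.0006
finger_force: 0.0
```

>>> carry_out([
  [-0.016, 0.0115, 0, 0, 0, -0.12],
  [-0.032, 0.023, 0, 0, 0, -0.24],
  [-0.05, 0.035, 0, 0, 0, -0.36],
  [-0.068, 0.048, 0, 0, 0, -0.48],
  [-0.081, 0.0573, 0, 0, 0, -0.6],
], jaw=0.33)

```text
time: 10.0
tool_pos: [0.6558, -0.0061, 0.1963]
ee_rot: [-3.141, -0.001, 2.833]
wrist_force: [-0.2, 0.1, -0.0]
width: 0.031
finger_force: 0.0
```

>>> carry_out([
  [0, 0, 0, 0, 0, 0],
  [0, 0, 0, 0, 0, 0],
  [0, 0, 0, 0, 0, 0],
  [0, 0, 0, 0, 0, 0],
  [0, 0, 0, 0, 0, 0],
])

```text
time: 10.5
tool_pos: [0.6553, -0.0054, 0.197]
ee_rot: [3.141, 0.001, 2.828]
wrist_force: [-0.2, -0.3, 0.2]
width: 0.0308
finger_force: 0.0
```

```bash
python3 - <<'E'
from h import *
o=get_obs();p=o["tool_pos"];y=o["ee_rot"][2];print(p,o["ee_rot"],w2m(p),o["width"])
d=m2w([.101,-.0755,0])-p;print("tool shift",d[0]*np.cos(y)+d[1]*np.sin(y),d[0]*np.sin(y)-d[1]*np.cos(y))
E
```

```text
[ 0.65529784 -0.00543242  0.19703254] [3.14145533e+00 5.57586683e-04 2.82810932e+00] [ 0.10030681 -0.07632759  0.19703254] 0.030832359093638486
tool shift -0.00034498386545056325 0.0010229370845722169
```

>>> carry_out([
  [0, 0.001, 0.03, 0, 0, 0],
  [0, 0.001, 0.06, 0, 0, 0],
  [0, 0.001, 0.085, 0, 0, 0],
  [0, 0.001, 0.111, 0, 0, 0],
  [0, 0.001, 0.111, 0, 0, 0],
])

```text
time: 11.0
tool_pos: [0.6527, -0.0044, 0.0806]
ee_rot: [-3.14, -0.009, 2.828]
wrist_force: [-0.9, -0.4, -1.0]
width: 0.0314
finger_force: 0.0
```

>>> carry_out([
  [0.0005, -0.0078, 0, 0, 0, 0.12],
  [0.0019, -0.0155, 0, 0, 0, 0.24],
  [0.0042, -0.0229, 0, 0, 0, 0.36],
  [0.0073, -0.03, 0, 0, 0, 0.48],
  [0.0114, -0.0367, 0, 0, 0, 0.6],
])

```text
time: 11.5
tool_pos: [0.6352, -0.0343, 0.0868]
ee_rot: [3.136, -0.0, 2.224]
wrist_force: [3.2, 5.4, -3.3]
width: 0.031
finger_force: 2.4
```

>>> carry_out([
  [0.0005, -0.0078, 0, 0, 0, 0.12],
  [0.0019, -0.0155, 0, 0, 0, 0.24],
  [0.0042, -0.0229, 0, 0, 0, 0.36],
  [0.0073, -0.03, 0, 0, 0, 0.48],
  [0.0114, -0.0367, 0, 0, 0, 0.6],
])

```text
time: 12.0
tool_pos: [0.6002, -0.0487, 0.0875]
ee_rot: [3.135, -0.001, 1.624]
wrist_force: [5.6, 2.3, -3.9]
width: 0.031
finger_force: 2.6
```

>>> carry_out([
  [0.0, -0.0013, 0, 0, 0, 0.02],
  [0.0001, -0.0026, 0, 0, 0, 0.04],
  [0.0001, -0.0039, 0, 0, 0, 0.06],
  [0.0002, -0.0052, 0, 0, 0, 0.08],
  [0.0002, -0.0052, 0, 0, 0, 0.08],
])

```text
time: 12.5
tool_pos: [0.595, -0.0491, 0.0875]
ee_rot: [3.136, -0.001, 1.55]
wrist_force: [3.4, 2.2, -2.5]
width: 0.0309
finger_force: 2.3
```

>>> carry_out([
  [0, -0.001, 0, 0, 0, 0],
  [0, -0.002, 0, 0, 0, 0],
  [0, -0.003, 0, 0, 0, 0],
  [0, -0.004, 0, 0, 0, 0],
  [0, -0.004, 0, 0, 0, 0],
])

```text
time: 13.0
tool_pos: [0.5917, -0.0497, 0.0876]
ee_rot: [3.134, 0.0, 1.55]
wrist_force: [6.5, 0.9, -2.7]
width: 0.0311
finger_force: 3.2
```

>>> carry_out([
  [0, -0.001, 0, 0, 0, 0],
  [0, -0.002, 0, 0, 0, 0],
  [0, -0.003, 0, 0, 0, 0],
  [0, -0.003, 0, 0, 0, 0],
  [0, -0.003, 0, 0, 0, 0],
])

```text
time: 13.5
tool_pos: [0.5914, -0.0497, 0.0876]
ee_rot: [3.128, 0.0, 1.55]
wrist_force: [13.7, 0.5, -7.0]
width: 0.0313
finger_force: 6.6
```

The tool stalled and the force doubled to 13.7 N, so the lever is on its home stop. Backing off to centre, then up.

>>> carry_out([
  [0, 0.003, 0, 0, 0, 0],
  [0, 0.006, 0, 0, 0, 0],
  [0, 0.0095, 0, 0, 0, 0],
  [0, 0.0095, 0, 0, 0, 0],
  [0, 0.0095, 0, 0, 0, 0],
])

```text
time: 14.0
tool_pos: [0.5949, -0.0499, 0.0856]
ee_rot: [-3.141, 0.0, 1.548]
wrist_force: [-0.4, 0.1, 0.0]
width: 0.031
finger_force: 0.0
```

>>> carry_out([
  [0, 0, -0.02, 0, 0, 0],
  [0, 0, -0.05, 0, 0, 0],
  [0, 0, -0.08, 0, 0, 0],
  [-0.02, 0, -0.11, 0, 0, 0],
  [-0.05, 0, -0.12, 0, 0, 0],
])

```text
time: 14.5
tool_pos: [0.5953, -0.0992, 0.2102]
ee_rot: [3.135, 0.001, 1.551]
wrist_force: [0.5, -0.8, 1.0]
width: 0.031
finger_force: 0.0
```

>>> carry_out([
  [-0.03, 0, 0, 0, 0, 0],
  [-0.06, 0, 0, 0, 0, 0],
  [-0.09, 0, 0, 0, 0, 0],
  [-0.09, 0, 0, 0, 0, 0],
  [-0.09, 0, 0, 0, 0, 0],
])

```text
time: 15.0
tool_pos: [0.5916, -0.1899, 0.2052]
ee_rot: [-3.141, -0.001, 1.547]
wrist_force: [-1.0, 0.9, 1.0]
width: 0.0311
finger_force: 0.0
```

```bash
python3 chk.py; python3 - <<'E'
from h import *
s=snapshot("scene");np.savez("pics/s5.npz",**s)
a=s["img"][170:310,270:420,::-1];b=snapshot("side")["img"][120:250,150:310,::-1]
W=np.zeros((373,800,3),np.uint8);W[:,:400]=cv2.resize(a,(400,373));W[:325,400:]=cv2.resize(b,(400,325))
cv2.imwrite("pics/c5.png",W)
E
```

```text
[ 0.02597045 -0.2567087   0.20523391] [-1.   0.9  1. ] 15.0
right face x [37.2 50.7 51.7] 287
pointer px 350.25 232.25 12 [-17.  -27.   77.1]
```

View pics/c5.png

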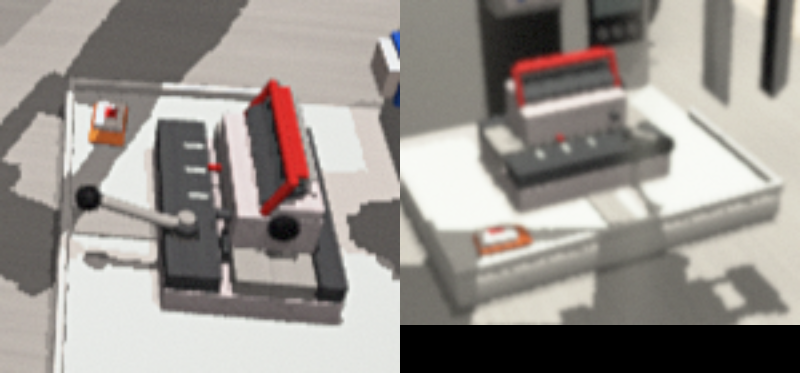

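The pointer (215,168) meets the middle line and the ball (88,197) points at the operator. Comparing the ball's centroid with the start picture.

```bash
python3 - <<'E'
from h import *
for f in("scene0","s5"):
    s=dict(np.load(f"pics/{f}.npz"));g=cv2.cvtColor(s["img"],cv2.COLOR_RGB2GRAY)
    u0,v0=294,234;n,l,st,ce=cv2.connectedComponentsWithStats((g[v0:v0+20,u0:u0+20]<75).astype(np.uint8))
    i=1+np.argmax(st[1:,4]);c=ce[i]+[u0,v0];X=w2m(plane(s,*c,.098));d=X[:2]-[.04,-.052];print(f,c,st[i],X.round(4),np.arctan2(d[0],-d[1]))
E
```

```text
scene0 [302.83823529 245.47058824] [ 5  7  9 10 68] [ 0.0454 -0.1165  0.098 ] 0.08341892122843189
s5 [302.52702703 243.97297297] [ 4  6 10  9 74] [ 0.0419 -0.1171  0.098 ] 0.029044031515494444
```

```bash
python3 -c "
from bench import *
print(close_job())"
```

```text
the job is handed in; nothing more can be done
None
```

I released the clamp lever, slid the holder to its middle detent, swung the lever back to its home stop and handed the job in after about 15 s of robot time. The last picture shows the pointer on the middle line, and the gripper was clear of everything.

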